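# Probe the two test pads and hold

## Robot

A 6-joint arm with a two-finger parallel gripper is mounted at the origin on a cart in front of the work surface, level with it; the furniture and walls round the work are solid. World frame = base frame: x ahead of the robot, y to its left, z up, the work surface at z = 0. Lengths are in m, angles in rad, forces in N, time in s.
With the tool pointing down it reaches from about 0.3 to 1 m from the base axis. Payload 5.1 kg.
Tool frame: the origin (TCP) lies at the very end of the fingers, on their centre line; the grasp point (between the pads) lies 19 mm behind it (grasp_offset is the z of the grasp point in the tool frame, in m); z points along the fingers, y is the line along which they close (so a half turn about z gives the same grasp; the last joint's range is limited). The gripper opens to 95 mm and grips with 3 to 60 N. Pads are 20 mm wide; open, the fingers measure 119 mm over their backs; the gripper's body (75 mm by 180 mm) begins 59 mm behind the grasp point.
Start: joints at [-1.398, 0.124, 1.65, -0, 1.367, -0.083], TCP at [0.164, -0.629, 0.215] pointing down, gripper open.
Joint ranges: [-2.61, 2.61], [-1.02, 2.33], [0.03, 2.71], [-1.35, 4.49], [0.32, 2.68], [-2.91, 2.91]. Speed limits (rad/s): [2.57, 2.57, 3.14, 3.14, 3.14, 3.14].

## Interface

Orientations are given as [roll, pitch, yaw] about the fixed x, y, z axes, in that order (R = Rz(yaw) Ry(pitch) Rx(roll)).
In Python, from plant import get_state, grab_frame, camera_params, finish_job, grasp_offset gives the robot as it stands.
- The arm moves only by the tool arm_command, never from a script. Its argument "rows" is a list of rows, each an object of numbers: "x", "y", "z": the shift along the tool's x, y, z normalised to -1 to 1, where 1 is 1 m; "ax", "ay", "az": the turn, a rotation vector about the tool's x, y, z normalised to -1 to 1, where 1 is pi rad. A call has exactly 10 rows; each row is the pose to reach, as a shift and turn from the pose commanded when the call began, along the tool's axes at that moment, turning the shorter way round; what a row does not reach only later rows make up. A row lasts 1/12 s, in which the tool goes at most 41.7 mm and 7.16 degrees, less where a joint would pass 70% of its speed; a pose out of reach is approached as far as the arm can. A call with a number of a shift or a turn outside -1 to 1 is refused whole. A call with a gripper value outside its range is refused whole. "hand" is the opening, from 0 (shut) to 1 (fully open), set as the call begins (left out, the last holds). The fingers move at their own pace and stop on an object; the grip force is fixed at half the most. Time passes only in rows, so rows that repeat a pose let the fingers close, or fill a call up. It gives the time, the measured TCP pose, the force, the opening and the grip force at its end, in the units of the state.
- get_state(): the state, without advancing time (a new reading comes with each control period).
- grab_frame(name): name is "scene" or "top"; returns (picture, depth): 480x640x3 uint8, red, green, blue; 480x640 float32, m along the optical axis (not along the pixel's ray), 0 where there is no reading.
- camera_params(name): a dict with "fovy" (degrees; the focal length in pixels is half the picture's height over the tangent of half this angle, whatever the lens; pixels are square), "cx", "cy" (the principal point, pixels), "eye" and "rotation" of the camera in the world. Camera axes: x right, y up, looking along -z (the intrinsics and any distortion apply to the point x, -y, -z); pixel columns grow to the right and rows downward; lengths in m; the calibration is good to about 2 mm. A picture is of the moment at which its call begins. camera_params takes no time and is no camera call.
- finish_job(): hands the job in; it is judged then, once.
The state is a dict: "time_s": time; "joint_positions": joint angles; "dq": joint speeds; "tau": joint torques, N m; "tcp_pos": TCP position; "orientation": TCP orientation; "ft_force": force on the tool from outside, world axes, zero at the start; "wrist_torque": the same for the moment, N m; "width": opening from 0.0 (shut) to 1.0 (fully open); "grip_force": force on a finger pad.
Only numpy, scipy, OpenCV 4.12 (cv2) and the standard library are available. Lean on these libraries where they do the work, as an engineer would, in place of code of your own. Each camera call takes 0.05 s, during which the arm holds its last target. There are 200 camera calls.

## Task

Lift the two-tip test probe out of its holder and, upright above the test fixture, turn it about its axis so that the tip under the fin is over the round pad and the other over the square pad. Lower it straight down, gently, until both tips rest near the middle of their pads and the sprung foot is pushed in about half of its 8 mm travel. Finish while holding the probe there, upright and still in the grip, touching the fixture with nothing else and leaving the other things on the bench alone.

Things in the scene. Friction and masses are not known exactly. Their poses are not given: they have to be found in the camera images.
- probe: loose test probe, about 150 g, 135 mm tall, upright in the holder at the start. Origin: on its axis, level with the two tips when the foot is fully out; z up the handle, x towards the fin. Black round collar, diameter 54 mm, 30 to 42 mm above the origin; on it one fin, 6 mm wide, reaching 42 mm from the axis along +x. Above it the square handle, below it the sprung foot
- probe_grip (a point): point on the probe's axis at a good height for gripping, 105 mm above its origin. The handle is a grey square bar 24 x 24 mm, sides parallel to probe x and y, edges rounded 4 mm, from 42 to 130 mm above the origin, with a 20 mm square black cap to 135 mm
- probe_foot (a joint): how far the sprung foot is pushed up into the probe (m): 0 fully out, 0.008 stop. The spring takes about 1 N to start and 0.7 N more per mm (about 3.9 N at 4 mm). The foot is a black bar 34 mm long (along probe x), 12 mm wide, 12 to 20 mm above the origin, with two brass tips pointing down
- tip_fin (a point): end of the contact tip under the fin (brass, 5.6 mm thick): 12 mm from the probe's axis on its +x side; moves with the foot
- tip_plain (a point): end of the other contact tip: 12 mm from the probe's axis on its -x side; moves with the foot
- holder: fixed round grey cup, outside diameter 64 mm, 40 mm high, bore 44 mm, base flange of diameter 90 mm. Origin: centre of its underside, on the bench. The probe's collar rests on the rim and its foot hangs free inside (probe's origin 10 mm above the bench); lift it straight up by more than 40 mm to clear
- fixture: fixed test fixture, grey base 94 x 116 mm (x, y), top at 16 mm. Origin: centre of its underside, on the bench. On its -y half a circuit board lies in an aluminium-edged nest (parts up to 24 mm above the bench); on its +y half a black strip 74 x 28 mm carries two brass pads, centres 24 mm apart along x, their tops 24 mm above the bench
- pad_round (a point): centre of the top of the round pad (diameter 14 mm), at x = +12 mm, y = +30 mm, z = 24 mm in the fixture's frame
- pad_square (a point): centre of the top of the square pad (14 x 14 mm), at x = -12 mm, y = +30 mm, z = 24 mm in the fixture's frame
- multimeter: bystander: pocket multimeter lying on its back, 135 x 67 x 38 mm; leave alone
- tape_roll: bystander: black roll of tape lying flat, 58 mm across, 19 mm high; leave alone
- tray_spacers: bystander: small grey tray of spacers, 64 x 84 x 21 mm; leave alone
- side_cutters: bystander: side cutters, 108 mm long, 13 mm high; leave alone
Things that resemble listed ones, but are neither listed nor needed, are in the scene too. Leave any blue or pink look-alike of the probe alone.

How it is judged:
On the way, in this order (a step that is already met when the one before it is completed fails the run):
1. the probe is lifted out of the holder in the fingers (z of probe in the frame of holder above 0.045 m and contact force between the fingers and probe above 1 N), for 0.1 s.
2. held upright above the fixture, the fin tip over the round pad and the other over the square pad (within 6 mm), not yet touching (horizontal distance between tip_fin and pad_round below 0.006 m and horizontal distance between tip_plain and pad_square below 0.006 m and z of tip_fin in the frame of pad_round above 0.001 m and z of tip_plain in the frame of pad_square above 0.001 m and angle between probe's own z axis and vertical below 0.14 rad and contact force between probe and fixture below 0.1 N and contact force between the fingers and probe above 1 N), for 0.1 s.
At the end, for the whole second after the job is handed in: probe gripped, still, upright within 6 deg, within 11 deg of the pads' line; fin tip on round pad, other on square (each within 5 mm of centre); foot in 1.5 to 6.8 mm; 1.2 to 9 N on the fixture, which no part of the robot touches (distance between tip_fin and pad_round below 0.005 m and distance between tip_plain and pad_square below 0.005 m and angle between the x axis of probe and the x axis of fixture, either way round below 0.2 rad and angle between probe's own z axis and vertical below 0.1 rad and value of joint probe_foot between 0.0015 and 0.0068 m and contact force between probe and fixture between 1.2 and 9 N and contact force between the fingers and probe above 2 N and contact force between the arm and fixture below 0.2 N and linear speed of probe below 0.01 m/s); the arm keeps its last pose, push and grip.
It fails at once if the probe is pressed hard on the fixture (over 18 N) (contact force between probe and fixture above 18 N).
It fails at once if a bystander is moved by more than 20 mm (distance of any of multimeter, tape_roll, tray_spacers, side_cutters from where it was at the start of the episode above 0.02 m).
It also fails if it takes over 35 s, if anything falls off the work surface, if the arm or the gripper's body presses on something with over 40 N, if the wrist force passes 120 N, or if a joint passes its speed limit or range.

## Working session

There is one attempt and no reset: what is moved stays moved. The work goes in short steps, Python scripts to look and compute and a tool call to move; the robot and the scene stay as the last step left them, time stands still between calls to the robot, and variables do not carry over. Pictures are saved under pics/ and viewed, at most 10 in all, crops included, and the job is handed in when it is done.

Besides the shell and the picture viewer there is one more tool, called after "Request:" as name([rows], argument=value, ...), one row to a line, values as JSON. arm_command: Moves the arm, as the interface text tells. Its arguments: {"type":"object","properties":{"rows":{"type":"array"},"hand":{"type":"number"}},"required":["rows"]}

```bash
mkdir -p pics; ls
python3 - <<'E'
from plant import *
import cv2,numpy as np
s=get_state();print({k:np.round(v,4).tolist() for k,v in s.items()},grasp_offset)
for n in("scene","top"):
    p,d=grab_frame(n);cv2.imwrite(f"pics/{n}0.png",p[:,:,::-1]);np.savez(f"{n}0.npz",p=p,d=d);print(n,camera_params(n))
E
```

```text
pics
{'time_s': 0.0, 'joint_positions': [-1.3976, 0.1245, 1.6516, 0.0, 1.3675, -0.0826], 'dq': [-0.0022, 0.0004, 0.0013, -0.0005, -0.0004, 0.0001], 'tau': [-0.002, -41.7606, -35.9929, 0.0774, 0.0494, -0.0002], 'tcp_pos': [0.1643, -0.6282, 0.2134], 'orientation': [-3.1396, -0.0002, 0.2558], 'ft_force': [-0.3859, -0.2643, -0.0226], 'wrist_torque': [0.0105, 0.0138, -0.0048], 'grip_force': 0.0, 'width': 0.9988} -0.0188
scene {'fovy': 53.669535667015964, 'cx': 320.5382514820872, 'cy': 241.5244964477577, 'eye': array([0.12477891, 0.56637005, 0.78368026]), 'rotation': array([ 0.76514698, -0.01400219, -2.27288993])}
top {'fovy': 45.78508552004542, 'cx': 325.91046224308315, 'cy': 245.54420404702344, 'eye': array([0.53674659, 0.14100694, 1.37526253]), 'rotation': array([ 0.06328186, -0.01746655, -1.56947363])}
```

View pics/scene0.png

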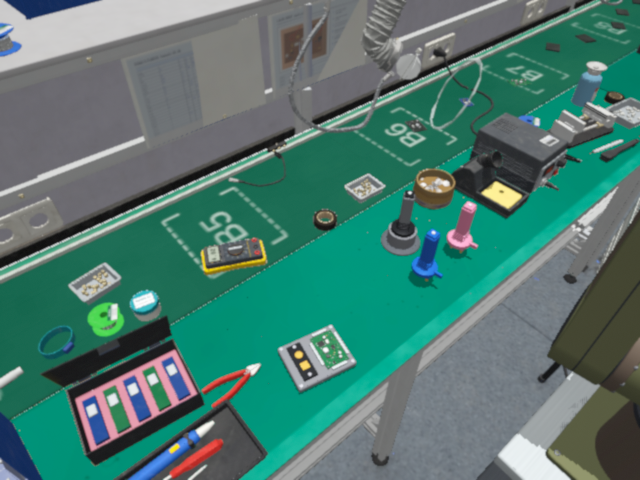

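View pics/top0.png

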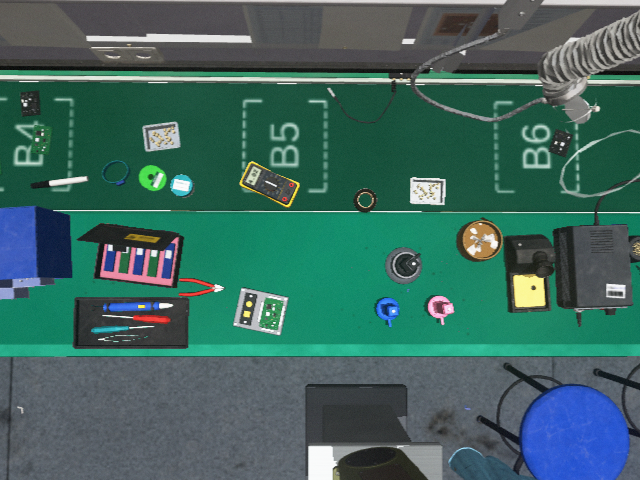

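The scene view shows the grey probe in its holder near (400,235) and the fixture near (317,357). In the top view they are at (404,264) and (262,312). Next I'll enlarge both.

```bash
cat > h.py <<'E'
import numpy as np,cv2
from scipy.spatial.transform import Rotation as R
from plant import *
def ray(n,u,v):
    c=camera_params(n);f=240/np.tan(np.radians(c['fovy']/2))
    M=R.from_euler('xyz',c['rotation']).as_matrix()
    return np.array(c['eye']),M@np.array([(u-c['cx'])/f,-(v-c['cy'])/f,-1.])
def plane(n,u,v,z):
    e,d=ray(n,u,v);return e+d*(z-e[2])/d[2]
def proj(n,P):
    c=camera_params(n);f=240/np.tan(np.radians(c['fovy']/2))
    M=R.from_euler('xyz',c['rotation']).as_matrix()
    q=M.T@(np.array(P)-c['eye']);return c['cx']+f*q[0]/-q[2],c['cy']-f*q[1]/-q[2]
def tri(a,b):
    (e1,d1),(e2,d2)=ray("scene",*a),ray("top",*b)
    t=np.linalg.lstsq(np.c_[d1,-d2],e2-e1,rcond=None)[0]
    p,q=e1+t[0]*d1,e2+t[1]*d2;return (p+q)/2,np.linalg.norm(p-q)
E
python3 - <<'E'
import numpy as np,cv2
s=np.load('scene0.npz')['p'][:,:,::-1];t=np.load('top0.npz')['p'][:,:,::-1]
def c(im,u,v,w,h,k):return cv2.resize(im[v:v+h,u:u+w],None,fx=k,fy=k,interpolation=cv2.INTER_CUBIC)
A=np.hstack([c(s,370,180,66,75,6),c(s,270,315,66,75,6)])
B=np.hstack([c(t,380,235,50,60,8)[:480],c(t,230,285,50+10,60,8)[:480,:400]])
cv2.imwrite('pics/a.png',A);cv2.imwrite('pics/b.png',B);print(A.shape,B.shape)
from h import *
print(np.load('scene0.npz')['d'][360,317],np.load('top0.npz')['d'][312,262])
for n,u,v in(("scene",401,252),("top",404,264),("top",262,312),("scene",317,357)):print(n,plane(n,u,v,.03))
E
```

```text
(450, 792, 3) (480, 800, 3)
0.85786146 1.3412144
scene [ 0.53592785 -0.02331718  0.03      ]
top [ 0.57860514 -0.06775867  0.03      ]
top [0.46518815 0.26762335 0.03      ]
scene [0.45639639 0.28031463 0.03      ]
```

View pics/a.png

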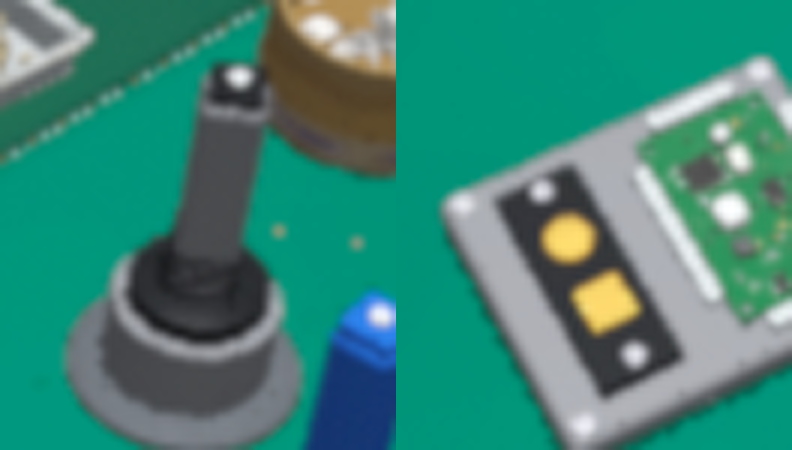

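View pics/b.png

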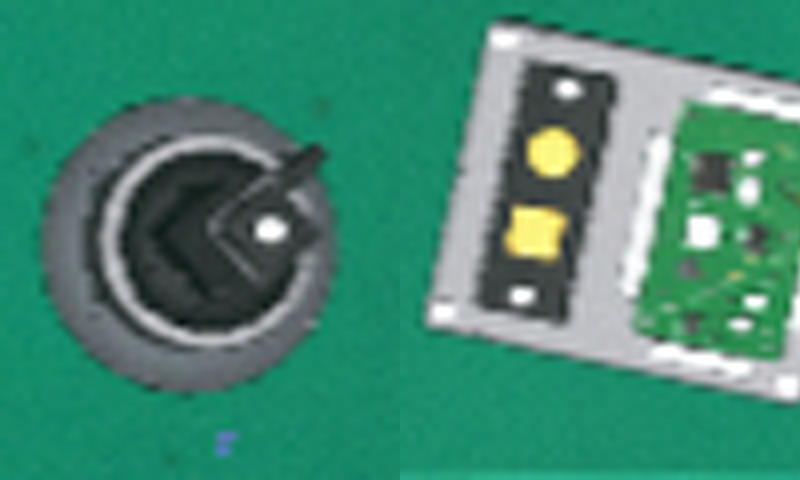

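Run:
```python
from h import *
np.set_printoptions(precision=4,suppress=True)
pts=dict(cap=((409.6,192.3),(413.3,263.3)),rim=((402.4,228.9),(405.0,264.7)),rnd=((298.4,354.25),(248.7,303.6)),sq=((304.6,364.9),(246.6,313.7)))
for k,(a,b) in pts.items():
    p,e=tri(a,b);print(k,p,e)
H={'cap':.145,'rim':.04,'rnd':.024,'sq':.024}
for k,(a,b) in pts.items(): print(k,plane("scene",*a,H[k]),plane("top",*b,H[k]))
c=plane("top",413.3,263.3,.145)[:2];ft=plane("top",419.3,253.7,.052)[:2];print('fin',ft,ft-c,np.degrees(np.arctan2(*(ft-c)[::-1])),np.hypot(*(ft-c)))
# base corners etc. long strip screws
from plant import camera_params
d=np.load('top0.npz')['d'];s=np.load('scene0.npz')['d']
def wp(n,d,u,v):
    e,r=ray(n,u,v);return e+r*d[int(round(v)),int(round(u))]
print('depth',[wp("top",d,*b).round(4) for a,b in pts.values()],[wp("scene",s,*a).round(4) for a,b in pts.values()])
```

```text
cap [ 0.5766 -0.0698  0.1468] 0.00019105050722328094
rim [ 0.5764 -0.0686  0.041 ] 0.0005697061298740765
rnd [0.4848 0.3    0.0237] 0.0005726566378724555
sq [0.461  0.3047 0.0235] 0.0005993256760204622
cap [ 0.5779 -0.0715  0.145 ] [ 0.5766 -0.0702  0.145 ]
rim [ 0.5768 -0.0696  0.04  ] [ 0.5766 -0.0686  0.04  ]
rnd [0.4848 0.3003 0.024 ] [0.4846 0.2997 0.024 ]
sq [0.461  0.3051 0.024 ] [0.4609 0.3044 0.024 ]
fin [ 0.6021 -0.1004] [ 0.0255 -0.0302] -49.86109479313002 0.03952870777017991
depth [array([ 0.5766, -0.0701,  0.1451]), array([ 0.5741, -0.055 ,  0.1262]), array([0.4846, 0.2998, 0.0232]), array([0.461 , 0.304 , 0.0271])] [array([ 0.5767, -0.0698,  0.1467]), array([ 0.5684, -0.0578,  0.0539]), array([0.4845, 0.3005, 0.0247]), array([0.4612, 0.305 , 0.0237])]
```

```bash
cat >> h.py <<'E'
def goto(p,psi,pos=None):
    s=get_state();M=R.from_euler('xyz',s['orientation']).as_matrix()
    T=R.from_euler('xyz',[np.pi,0,psi]).as_matrix()
    d=M.T@(np.array(p)-s['tcp_pos']);r=R.from_matrix(M.T@T).as_rotvec()/np.pi
    print('shift',d.round(4),'turn',r.round(4))
E
python3 - <<'E'
from h import *
goto([.5768,-.0698,.25],np.radians(40))
E
```

```text
shift [ 0.5404 -0.436  -0.0356] turn [-0.0006 -0.0002 -0.1408]
```

Request:
arm_command([
  {"x": 0.02, "y": -0.016, "z": -0.02, "az": -0.01},
  {"x": 0.05, "y": -0.04, "z": -0.035, "az": -0.03},
  {"x": 0.081, "y": -0.065, "z": -0.036, "az": -0.05},
  {"x": 0.112, "y": -0.09, "z": -0.036, "az": -0.07},
  {"x": 0.143, "y": -0.115, "z": -0.036, "az": -0.09},
  {"x": 0.174, "y": -0.14, "z": -0.036, "az": -0.11},
  {"x": 0.205, "y": -0.165, "z": -0.036, "az": -0.13},
  {"x": 0.236, "y": -0.19, "z": -0.036, "az": -0.141},
  {"x": 0.267, "y": -0.215, "z": -0.036, "az": -0.141},
  {"x": 0.29, "y": -0.235, "z": -0.036, "az": -0.141},
], hand=1)

```text
validation failed for argument at $.ro...
```

Run:
```python
from h import *
goto([.5768,-.0698,.25],np.radians(40))
```

```text
shift [ 0.5404 -0.436  -0.0356] turn [-0.0006 -0.0002 -0.1408]
```

Request:
arm_command([
  {"x": 0.02, "y": -0.016, "z": -0.02, "ax": 0, "ay": 0, "az": -0.01},
  {"x": 0.05, "y": -0.04, "z": -0.035, "ax": 0, "ay": 0, "az": -0.03},
  {"x": 0.08, "y": -0.065, "z": -0.036, "ax": 0, "ay": 0, "az": -0.05},
  {"x": 0.11, "y": -0.09, "z": -0.036, "ax": 0, "ay": 0, "az": -0.07},
  {"x": 0.14, "y": -0.115, "z": -0.036, "ax": 0, "ay": 0, "az": -0.09},
  {"x": 0.17, "y": -0.14, "z": -0.036, "ax": 0, "ay": 0, "az": -0.11},
  {"x": 0.2, "y": -0.165, "z": -0.036, "ax": 0, "ay": 0, "az": -0.13},
  {"x": 0.23, "y": -0.19, "z": -0.036, "ax": 0, "ay": 0, "az": -0.141},
  {"x": 0.26, "y": -0.215, "z": -0.036, "ax": 0, "ay": 0, "az": -0.141},
  {"x": 0.29, "y": -0.235, "z": -0.036, "ax": 0, "ay": 0, "az": -0.141},
], hand=1)

```text
time_s: 0.93
tcp_pos: [0.386, -0.3258, 0.2503]
orientation: [-3.141, -0.0, 0.699]
ft_force: [0.5, -0.9, -0.1]
width: 0.999
grip_force: 0.0
```

Run:
```python
from h import *
goto([.5768,-.0698,.25],np.radians(40))
```

```text
shift [ 0.3108 -0.0732  0.0004] turn [-0.0002 -0.      0.0002]
```

Request:
arm_command([
  {"x": 0.035, "y": -0.008, "z": 0, "ax": 0, "ay": 0, "az": 0},
  {"x": 0.075, "y": -0.018, "z": 0, "ax": 0, "ay": 0, "az": 0},
  {"x": 0.115, "y": -0.027, "z": 0, "ax": 0, "ay": 0, "az": 0},
  {"x": 0.155, "y": -0.037, "z": 0, "ax": 0, "ay": 0, "az": 0},
  {"x": 0.195, "y": -0.046, "z": 0, "ax": 0, "ay": 0, "az": 0},
  {"x": 0.235, "y": -0.055, "z": 0, "ax": 0, "ay": 0, "az": 0},
  {"x": 0.27, "y": -0.064, "z": 0, "ax": 0, "ay": 0, "az": 0},
  {"x": 0.295, "y": -0.07, "z": 0, "ax": 0, "ay": 0, "az": 0},
  {"x": 0.311, "y": -0.073, "z": 0, "ax": 0, "ay": 0, "az": 0},
  {"x": 0.311, "y": -0.073, "z": 0, "ax": 0, "ay": 0, "az": 0},
])

```text
time_s: 1.77
tcp_pos: [0.5777, -0.0695, 0.2497]
orientation: [-3.14, 0.0, 0.703]
ft_force: [-1.4, 0.7, -0.6]
width: 1.002
grip_force: 0.0
```

Run:
```python
from h import *
goto([.5768,-.0698,.096],np.radians(40))
p,d=grab_frame("scene")
u,v=map(int,proj("scene",[.577,-.07,.15]))
c=p[max(v-75,0):v+75,u-100:u+100,::-1];cv2.imwrite('pics/c.png',cv2.resize(c,None,fx=4,fy=4,interpolation=cv2.INTER_CUBIC));print(u,v,c.shape)
```

```text
shift [-9.000e-04 -1.000e-04  1.537e-01] turn [-0.0005  0.      0.0014]
409 190 (150, 200, 3)
```

View pics/c.png

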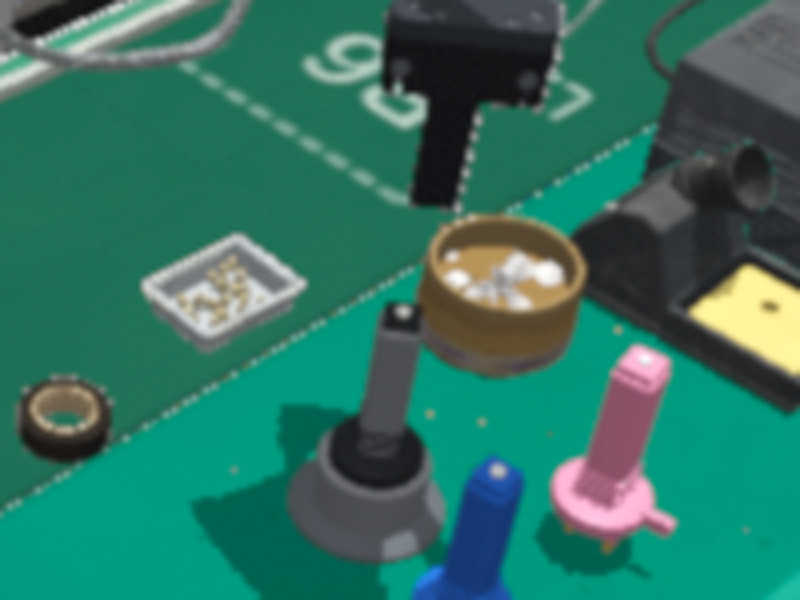

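The open gripper is above the probe: finger end at crop (437,205), cap at (403,312). Nothing is in the way, so I'll descend.

Request:
arm_command([
  {"x": 0, "y": 0, "z": 0.015, "ax": 0, "ay": 0, "az": 0},
  {"x": -0.001, "y": 0, "z": 0.035, "ax": 0, "ay": 0, "az": 0},
  {"x": -0.001, "y": 0, "z": 0.055, "ax": 0, "ay": 0, "az": 0},
  {"x": -0.001, "y": 0, "z": 0.075, "ax": 0, "ay": 0, "az": 0},
  {"x": -0.001, "y": 0, "z": 0.095, "ax": 0, "ay": 0, "az": 0},
  {"x": -0.001, "y": 0, "z": 0.115, "ax": 0, "ay": 0, "az": 0},
  {"x": -0.001, "y": 0, "z": 0.132, "ax": 0, "ay": 0, "az": 0},
  {"x": -0.001, "y": 0, "z": 0.145, "ax": 0, "ay": 0, "az": 0},
  {"x": -0.001, "y": 0, "z": 0.153, "ax": 0, "ay": 0, "az": 0},
  {"x": -0.001, "y": 0, "z": 0.153, "ax": 0, "ay": 0, "az": 0},
])

```text
time_s: 2.65
tcp_pos: [0.5743, -0.0732, 0.0955]
orientation: [-3.139, 0.002, 0.698]
ft_force: [-0.4, 0.3, -0.7]
width: 1.0
grip_force: 0.0
```

Request:
arm_command([
  {"x": 0, "y": 0, "z": 0, "ax": 0, "ay": 0, "az": 0},
  {"x": 0, "y": 0, "z": 0, "ax": 0, "ay": 0, "az": 0},
  {"x": 0, "y": 0, "z": 0, "ax": 0, "ay": 0, "az": 0},
  {"x": 0, "y": 0, "z": 0, "ax": 0, "ay": 0, "az": 0},
  {"x": 0, "y": 0, "z": 0, "ax": 0, "ay": 0, "az": 0},
  {"x": 0, "y": 0, "z": 0, "ax": 0, "ay": 0, "az": 0},
  {"x": 0, "y": 0, "z": 0, "ax": 0, "ay": 0, "az": 0},
  {"x": 0, "y": 0, "z": 0, "ax": 0, "ay": 0, "az": 0},
  {"x": 0, "y": 0, "z": 0, "ax": 0, "ay": 0, "az": 0},
  {"x": 0, "y": 0, "z": 0, "ax": 0, "ay": 0, "az": 0},
], hand=0)

```text
time_s: 3.48
tcp_pos: [0.5759, -0.0728, 0.0976]
orientation: [-3.141, 0.0, 0.699]
ft_force: [-0.8, -0.5, 0.1]
width: 0.359
grip_force: 0.0
```

Request:
arm_command([
  {"x": 0, "y": 0, "z": 0, "ax": 0, "ay": 0, "az": 0},
  {"x": 0, "y": 0, "z": 0, "ax": 0, "ay": 0, "az": 0},
  {"x": 0, "y": 0, "z": 0, "ax": 0, "ay": 0, "az": 0},
  {"x": 0, "y": 0, "z": 0, "ax": 0, "ay": 0, "az": 0},
  {"x": 0, "y": 0, "z": 0, "ax": 0, "ay": 0, "az": 0},
  {"x": 0, "y": 0, "z": 0, "ax": 0, "ay": 0, "az": 0},
  {"x": 0, "y": 0, "z": 0, "ax": 0, "ay": 0, "az": 0},
  {"x": 0, "y": 0, "z": 0, "ax": 0, "ay": 0, "az": 0},
  {"x": 0, "y": 0, "z": 0, "ax": 0, "ay": 0, "az": 0},
  {"x": 0, "y": 0, "z": 0, "ax": 0, "ay": 0, "az": 0},
])

```text
time_s: 4.32
tcp_pos: [0.5759, -0.0728, 0.0977]
orientation: [3.142, 0.0, 0.699]
ft_force: [0.6, -0.5, -1.3]
width: 0.248
grip_force: 30.0
```

Run:
```python
from h import *
s=get_state();print({k:np.round(v,4).tolist() for k,v in s.items()})
p,d=grab_frame("top");print(get_state()['tcp_pos'],get_state()['tcp_pos'])
c=p[235:295,380:440,::-1];c2=cv2.resize(c,None,fx=8,fy=8,interpolation=cv2.INTER_CUBIC);cv2.imwrite('pics/d.png',c2)
```

```text
{'time_s': 4.3167, 'joint_positions': [-0.2182, 0.0737, 1.9095, -0.0, 1.1585, 0.6538], 'dq': [0.0017, 0.0012, 0.0008, -0.0003, 0.0005, -0.0003], 'tau': [-0.0016, -37.4215, -33.9557, 0.0825, -0.0242, -0.0001], 'tcp_pos': [0.5759, -0.0728, 0.0977], 'orientation': [3.1416, 0.0, 0.6988], 'ft_force': [0.6183, -0.5359, -1.3249], 'wrist_torque': [-0.0226, 0.0202, 0.0095], 'grip_force': 29.9997, 'width': 0.248}
[ 0.57593557 -0.07282331  0.09768646] [ 0.57593557 -0.07282331  0.09768646]
```

Gripped at 23.6 mm opening with 30 N. Lifting.

Request:
arm_command([
  {"x": 0, "y": 0, "z": -0.005, "ax": 0, "ay": 0, "az": 0},
  {"x": 0, "y": 0, "z": -0.015, "ax": 0, "ay": 0, "az": 0},
  {"x": 0, "y": 0, "z": -0.027, "ax": 0, "ay": 0, "az": 0},
  {"x": 0, "y": 0, "z": -0.039, "ax": 0, "ay": 0, "az": 0},
  {"x": 0, "y": 0, "z": -0.051, "ax": 0, "ay": 0, "az": 0},
  {"x": 0, "y": 0, "z": -0.063, "ax": 0, "ay": 0, "az": 0},
  {"x": 0, "y": 0, "z": -0.075, "ax": 0, "ay": 0, "az": 0},
  {"x": 0, "y": 0, "z": -0.085, "ax": 0, "ay": 0, "az": 0},
  {"x": 0, "y": 0, "z": -0.09, "ax": 0, "ay": 0, "az": 0},
  {"x": 0, "y": 0, "z": -0.09, "ax": 0, "ay": 0, "az": 0},
])

```text
time_s: 5.2
tcp_pos: [0.5769, -0.073, 0.1898]
orientation: [3.139, -0.002, 0.699]
ft_force: [0.7, -0.1, -1.3]
width: 0.25
grip_force: 30.0
```

Run:
```python
from h import *
goto([.4729,.3024,.175],np.radians(78.8))
s=get_state();print({k:np.round(v,4).tolist() for k,v in s.items()})
```

```text
shift [ 0.1619 -0.3543  0.0142] turn [ 0.001  -0.0003 -0.2153]
{'time_s': 5.2, 'joint_positions': [-0.2182, -0.0115, 1.8338, 0.0, 1.3161, 0.6538], 'dq': [-0.0, 0.0166, 0.0292, 0.0015, -0.0144, -0.0006], 'tau': [0.0157, -35.5813, -35.8886, 0.0851, 0.0892, -0.0016], 'tcp_pos': [0.5769, -0.073, 0.1898], 'orientation': [3.1391, -0.002, 0.6988], 'ft_force': [0.7361, -0.0502, -1.2759], 'wrist_torque': [0.0316, -0.0438, -0.0216], 'grip_force': 29.9996, 'width': 0.2504}
```

Request:
arm_command([
  {"x": 0.006, "y": -0.013, "z": 0, "ax": 0, "ay": 0, "az": -0.01},
  {"x": 0.018, "y": -0.039, "z": 0, "ax": 0, "ay": 0, "az": -0.03},
  {"x": 0.034, "y": -0.074, "z": 0, "ax": 0, "ay": 0, "az": -0.05},
  {"x": 0.05, "y": -0.109, "z": 0, "ax": 0, "ay": 0, "az": -0.075},
  {"x": 0.066, "y": -0.144, "z": 0, "ax": 0, "ay": 0, "az": -0.1},
  {"x": 0.082, "y": -0.179, "z": 0, "ax": 0, "ay": 0, "az": -0.125},
  {"x": 0.098, "y": -0.214, "z": 0, "ax": 0, "ay": 0, "az": -0.15},
  {"x": 0.114, "y": -0.249, "z": 0, "ax": 0, "ay": 0, "az": -0.175},
  {"x": 0.126, "y": -0.275, "z": 0, "ax": 0, "ay": 0, "az": -0.19},
  {"x": 0.132, "y": -0.288, "z": 0, "ax": 0, "ay": 0, "az": -0.2},
])

```text
time_s: 6.03
tcp_pos: [0.4892, 0.236, 0.1864]
orientation: [-3.139, 0.0, 1.334]
ft_force: [-0.8, -0.4, -1.9]
width: 0.251
grip_force: 30.0
```

Run:
```python
from h import *
goto([.4729,.3024,.160],np.radians(78.8))
```

```text
shift [ 0.0608 -0.0314  0.0265] turn [-0.0009  0.     -0.0133]
```

Request:
arm_command([
  {"x": 0.006, "y": -0.003, "z": 0, "ax": 0, "ay": 0, "az": -0.005},
  {"x": 0.016, "y": -0.008, "z": 0.003, "ax": 0, "ay": 0, "az": -0.01},
  {"x": 0.026, "y": -0.013, "z": 0.006, "ax": 0, "ay": 0, "az": -0.013},
  {"x": 0.036, "y": -0.019, "z": 0.01, "ax": 0, "ay": 0, "az": -0.013},
  {"x": 0.046, "y": -0.024, "z": 0.014, "ax": 0, "ay": 0, "az": -0.013},
  {"x": 0.054, "y": -0.028, "z": 0.014, "ax": 0, "ay": 0, "az": -0.013},
  {"x": 0.06, "y": -0.031, "z": 0.014, "ax": 0, "ay": 0, "az": -0.013},
  {"x": 0.061, "y": -0.031, "z": 0.014, "ax": 0, "ay": 0, "az": -0.013},
  {"x": 0.061, "y": -0.031, "z": 0.014, "ax": 0, "ay": 0, "az": -0.013},
  {"x": 0.061, "y": -0.031, "z": 0.014, "ax": 0, "ay": 0, "az": -0.013},
])

```text
time_s: 6.87
tcp_pos: [0.4766, 0.2992, 0.1739]
orientation: [3.141, 0.0, 1.368]
ft_force: [0.7, -0.0, -1.5]
width: 0.25
grip_force: 30.0
```

Run:
```python
from h import *
out=[]
for n in("scene","top"):
    p,d=grab_frame(n);np.savez(n+'1.npz',p=p,d=d)
    u,v=map(int,proj(n,[.473,.302,.06]));print(n,u-33,v-35)
    out.append(cv2.resize(p[v-35:v+40,u-33:u+33,::-1],None,fx=6,fy=6,interpolation=cv2.INTER_CUBIC))
cv2.imwrite('pics/e.png',np.hstack(out));print(out[0].shape,out[1].shape)
goto([.4729,.3024,.16],np.radians(78.8));print(get_state()['tcp_pos'],get_state()['orientation'])
```

```text
scene 268 313
top 212 274
(450, 396, 3) (450, 396, 3)
shift [ 0.0026 -0.0044  0.0139] turn [ 0.0001 -0.     -0.0026]
[0.47662624 0.29895147 0.17389649] [ 3.14124865e+00 -1.15482790e-04  1.36729362e+00]
```

View pics/e.png

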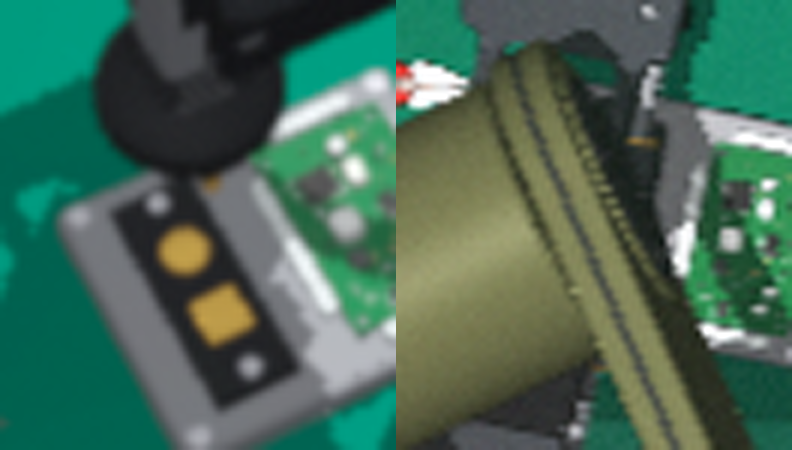

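Scene half: the collar spans crop columns 95–283 with its bottom at row 172, and one brass tip shows at (210,183). The arm hides the probe in the top half, except a brass spot at (640,142). I'll fit the probe position from the scene outline.

Run:
```python
from h import *
from scipy.optimize import least_squares
np.set_printoptions(precision=4,suppress=True)
t=np.linspace(0,2*np.pi,721)
def ext(n,c,z):
    P=np.array([proj(n,[c[0]+.027*np.cos(a),c[1]+.027*np.sin(a),zz]) for zz in(z+.03,z+.042) for a in t[::6]])
    return np.array([P[:,0].min(),P[:,0].max(),P[:,1].max()])
px=lambda x:268+(x+.5)/6-.5
m=np.array([px(95),px(283),313+172.5/6-.5])
z=.1739+.0188-.1065
r=least_squares(lambda c:ext("scene",c,z)-m,[.473,.3],diff_step=1e-3);c=r.x
print('axis',c,r.fun,'z',z)
for s in(1,-1):
    f=np.radians(-11.7);T=[c[0]+s*.012*np.cos(f),c[1]+s*.012*np.sin(f),z]
    q=proj("scene",T);q2=proj("top",T);print(s,T,'scene crop',(q[0]-268+.5)*6,(q[1]-313+.5)*6,'top crop',(q2[0]-212+.5)*6+396,(q2[1]-274+.5)*6)
# depth at collar front/handle
d=np.load('scene1.npz')['d']
for u,v in((299,338),(297,318),(302.6,343.1)):
    e,rr=ray("scene",u,v);print(e+rr*d[int(round(v)),int(round(u))])
d=np.load('top1.npz')['d'];e,rr=ray("top",252.3,297.2);print('top brass',e+rr*d[297,252])
```

```text
axis [0.4801 0.2999] [-0.7786  0.7818 -0.0427] z 0.08620000000000001
1 [np.float64(0.49187334469605226), np.float64(0.2974801954174461), 0.08620000000000001] scene crop 173.5126679113456 115.27301089312539 top crop 605.7800834755335 167.5281885311573
-1 [np.float64(0.4683719972411299), np.float64(0.3023470905060024), 0.08620000000000001] scene crop 211.54383099120457 179.37297324814938 top crop 592.1387557131363 230.43665592349032
[0.458  0.3177 0.1278]
[0.4686 0.3123 0.1668]
[0.4639 0.3062 0.0936]
top brass [0.5066 0.2632 0.2773]
```

Request:
arm_command([
  {"x": 0.001, "y": -0.002, "z": 0.002, "ax": 0, "ay": 0, "az": -0.002},
  {"x": 0.002, "y": -0.004, "z": 0.007, "ax": 0, "ay": 0, "az": -0.003},
  {"x": 0.002, "y": -0.006, "z": 0.014, "ax": 0, "ay": 0, "az": -0.003},
  {"x": 0.002, "y": -0.006, "z": 0.022, "ax": 0, "ay": 0, "az": -0.003},
  {"x": 0.002, "y": -0.006, "z": 0.03, "ax": 0, "ay": 0, "az": -0.003},
  {"x": 0.002, "y": -0.006, "z": 0.038, "ax": 0, "ay": 0, "az": -0.003},
  {"x": 0.002, "y": -0.006, "z": 0.044, "ax": 0, "ay": 0, "az": -0.003},
  {"x": 0.002, "y": -0.006, "z": 0.047, "ax": 0, "ay": 0, "az": -0.003},
  {"x": 0.002, "y": -0.006, "z": 0.047, "ax": 0, "ay": 0, "az": -0.003},
  {"x": 0.002, "y": -0.006, "z": 0.047, "ax": 0, "ay": 0, "az": -0.003},
])

```text
time_s: 7.8
tcp_pos: [0.4709, 0.3025, 0.1265]
orientation: [-3.141, 0.0, 1.377]
ft_force: [-0.2, -0.2, -1.0]
width: 0.252
grip_force: 30.0
```

Run:
```python
from h import *
p,d=grab_frame("scene");np.savez('scene2.npz',p=p,d=d)
cv2.imwrite('pics/f.png',cv2.resize(p[310:385,265:345,::-1],None,fx=8,fy=8,interpolation=cv2.INTER_CUBIC))
print(get_state()['tcp_pos'],get_state()['orientation'],get_state()['ft_force'])
```

```text
[0.47116442 0.30256491 0.1269612 ] [ 3.14115435e+00 -3.39795481e-04  1.37729554e+00] [-0.51444263 -0.64991331 -1.24765899]
```

View pics/f.png

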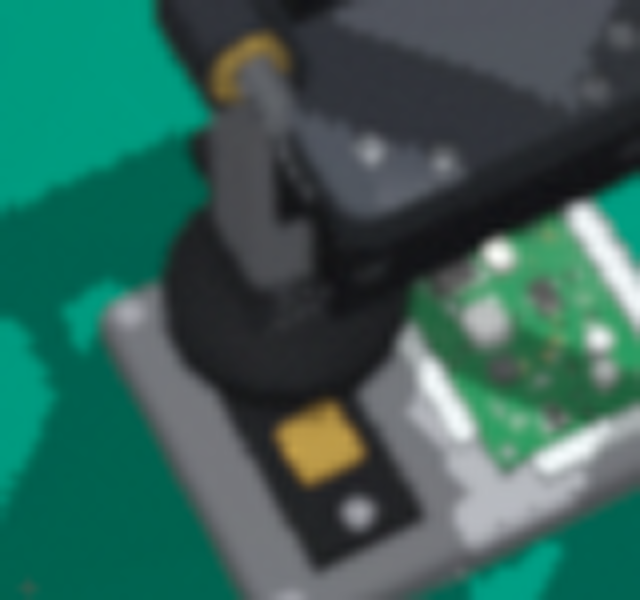

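The square pad is centred at crop (320,443), and the collar spans columns 165–408 with its bottom at about row 402. The collar hides both tips. I'll refit relative to the pads in this same view.

Run:
```python
from h import *
from scipy.optimize import least_squares
np.set_printoptions(precision=4,suppress=True)
p=np.load('scene2.npz')['p']
t=np.linspace(0,2*np.pi,121)
z=.1269+.0188-.1065
def hull(c,z=z):
    P=np.array([proj("scene",[c[0]+.027*np.cos(a),c[1]+.027*np.sin(a),zz]) for zz in(z+.03,z+.042) for a in t])
    return cv2.convexHull(P.astype(np.float32)*8)/8
# collar edge points by intensity: scan columns/rows against the lighter surroundings
g=cv2.cvtColor(p,cv2.COLOR_RGB2GRAY).astype(float)
def col(u,a,b):  # dark->light crossing moving down
    x=g[a:b,u];i=np.argmax(np.diff(x));return u,a+i+.5
def row(v,a,b,s):
    x=g[v,a:b]*s;i=np.argmax(np.diff(x));return a+i+.5,v
pts=[row(v,278,296,-1) for v in(344,346,348,350,352)]+[col(u,352,366) for u in(289,291,293)]+[row(v,303,322,1) for v in(354,356,358)]
print(pts)
def res(c):
    h=hull(c);return [cv2.pointPolygonTest(h.astype(np.float32),(float(a),float(b)),True) for a,b in pts]
for z0 in (z,z+.002):
    z=z0;r=least_squares(lambda c:(lambda h:[cv2.pointPolygonTest(h.astype(np.float32),(float(a),float(b)),True) for a,b in pts])(hull(c,z0)),[.473,.302],diff_step=2e-3,loss='soft_l1',f_scale=.5)
    print(z0,r.x,np.array(r.fun).round(2))
```

```text
[(np.float64(284.5), 344), (np.float64(284.5), 346), (np.float64(284.5), 348), (np.float64(285.5), 350), (np.float64(285.5), 352), (289, np.float64(356.5)), (291, np.float64(357.5)), (293, np.float64(360.5)), (np.float64(313.5), 354), (np.float64(316.5), 356), (np.float64(317.5), 358)]Traceback (most recent call last):
  File "<stdin>", line 21, in <module>
    return func(*args, **kwargs)
    result = trf(vector_fun.fun, vector_fun.jac, x0, f0, J0, lb, ub, ftol, xtol,
                 gtol, max_nfev, x_scale, loss_function, tr_solver,
                 tr_options.copy(), verbose, callback=callback_wrapped)
    return trf_no_bounds(
        fun, jac, x0, f0, J0, ftol, xtol, gtol, max_nfev, x_scale,
        loss_function, tr_solver, tr_options, verbose, callback=callback)
    J = jac(x)
    self._update_jac()
    ~~~~~~~~~~~~~~~~^^
    self.J = self.jac_wrapped(xp_copy(self.x), f0=self.f)
             ~~~~~~~~~~~~~~~~^^^^^^^^^^^^^^^^^^^^^^^^^^^^
    J, dct = approx_derivative(
             ~~~~~~~~~~~~~~~~~^
        self.fun,
        ^^^^^^^^^
    ...<2 lines>...
        **self.finite_
[... 249 characters left out ...]
        ^^^^^^^^^^^^^^^^^^^^^^
                             mf)
                             ^^^
    df = [f_eval - f0 for f_eval in f_evals]
                                    ^^^^^^^
    f = np.atleast_1d(self.fun(x, *self.args, **self.kwargs))
                      ~~~~~~~~^^^^^^^^^^^^^^^^^^^^^^^^^^^^^^
    return np.atleast_1d(self.fun(x))
                         ~~~~~~~~^^^
    return self.f(x, *self.args, **self.kwargs)
           ~~~~~~^^^^^^^^^^^^^^^^^^^^^^^^^^^^^^
  File "<stdin>", line 21, in <lambda>
  File "<stdin>", line 8, in hull
  File "h.py", line 11, in proj
    c=camera_params(n);f=240/np.tan(np.radians(c['fovy']/2))
ValueError: time passes only in moves, steps and waits
```

```bash
sed -i '/^from plant/a import plant\n_c={}\ndef camera_params(n):\n    if n not in _c:_c[n]=plant.camera_params(n)\n    return _c[n]' h.py
python3 - <<'E'
from h import *
from scipy.optimize import least_squares
t=np.linspace(0,2*np.pi,121)
def hull(c,z):
    P=np.array([proj("scene",[c[0]+.027*np.cos(a),c[1]+.027*np.sin(a),zz]) for zz in(z+.03,z+.042) for a in t])
    return cv2.convexHull(P.astype(np.float32))
cr=[(165,275),(172,330),(200,372),(240,395),(285,403),(330,395),(370,370),(395,340)]
pts=[(265+(a+.5)/8-.5,310+(b+.5)/8-.5) for a,b in cr]
for z0 in(.1269+.0188-.1065,.0412):
    f=lambda c:[cv2.pointPolygonTest(hull(c,z0),(float(a),float(b)),True) for a,b in pts]
    r=least_squares(f,[.473,.302],diff_step=2e-3);print(z0,r.x.round(4),r.fun.round(2))
    for s in(1,-1):
        q=proj("scene",[r.x[0]-.0118*s*-1,r.x[1]-.0023*s,z0]);print((np.array(q)-[264.5,309.5])*8)
E
```

```text
0.039200000000000026 [0.474  0.3028] [ 0.48  0.24 -0.11 -0.19 -0.25 -0.12  0.3   0.49]
[266.14007728 320.06494233]
[316.47920343 404.6099687 ]
0.0412 [0.4731 0.3035] [ 0.51  0.25 -0.11 -0.2  -0.26 -0.13  0.31  0.51]
[266.18289846 319.76551688]
[316.65752269 404.53166075]
```

The axis fits to (0.474, 0.303) against the pad centre at (0.473, 0.303), so it is aligned. I'll lower in slow stages.

Request:
arm_command([
  {"x": 0, "y": 0, "z": 0.001, "ax": 0, "ay": 0, "az": 0},
  {"x": 0, "y": 0, "z": 0.003, "ax": 0, "ay": 0, "az": 0},
  {"x": 0, "y": 0, "z": 0.005, "ax": 0, "ay": 0, "az": 0},
  {"x": 0, "y": 0, "z": 0.007, "ax": 0, "ay": 0, "az": 0},
  {"x": 0, "y": 0, "z": 0.009, "ax": 0, "ay": 0, "az": 0},
  {"x": 0, "y": 0, "z": 0.011, "ax": 0, "ay": 0, "az": 0},
  {"x": 0, "y": 0, "z": 0.012, "ax": 0, "ay": 0, "az": 0},
  {"x": 0, "y": 0, "z": 0.012, "ax": 0, "ay": 0, "az": 0},
  {"x": 0, "y": 0, "z": 0.012, "ax": 0, "ay": 0, "az": 0},
  {"x": 0, "y": 0, "z": 0.012, "ax": 0, "ay": 0, "az": 0},
])

```text
time_s: 8.68
tcp_pos: [0.471, 0.3025, 0.1148]
orientation: [3.141, -0.0, 1.377]
ft_force: [0.2, 0.3, -0.4]
width: 0.247
grip_force: 30.0
```

Request:
arm_command([
  {"x": 0, "y": 0, "z": 0.0005, "ax": 0, "ay": 0, "az": 0},
  {"x": 0, "y": 0, "z": 0.001, "ax": 0, "ay": 0, "az": 0},
  {"x": 0, "y": 0, "z": 0.0015, "ax": 0, "ay": 0, "az": 0},
  {"x": 0, "y": 0, "z": 0.002, "ax": 0, "ay": 0, "az": 0},
  {"x": 0, "y": 0, "z": 0.0025, "ax": 0, "ay": 0, "az": 0},
  {"x": 0, "y": 0, "z": 0.003, "ax": 0, "ay": 0, "az": 0},
  {"x": 0, "y": 0, "z": 0.0035, "ax": 0, "ay": 0, "az": 0},
  {"x": 0, "y": 0, "z": 0.004, "ax": 0, "ay": 0, "az": 0},
  {"x": 0, "y": 0, "z": 0.004, "ax": 0, "ay": 0, "az": 0},
  {"x": 0, "y": 0, "z": 0.004, "ax": 0, "ay": 0, "az": 0},
])

```text
time_s: 9.52
tcp_pos: [0.4709, 0.3025, 0.1109]
orientation: [-3.142, -0.0, 1.377]
ft_force: [-0.9, 0.4, -0.1]
width: 0.25
grip_force: 30.0
```

Request:
arm_command([
  {"x": 0, "y": 0, "z": 0.0005, "ax": 0, "ay": 0, "az": 0},
  {"x": 0, "y": 0, "z": 0.001, "ax": 0, "ay": 0, "az": 0},
  {"x": 0, "y": 0, "z": 0.0015, "ax": 0, "ay": 0, "az": 0},
  {"x": 0, "y": 0, "z": 0.002, "ax": 0, "ay": 0, "az": 0},
  {"x": 0, "y": 0, "z": 0.002, "ax": 0, "ay": 0, "az": 0},
  {"x": 0, "y": 0, "z": 0.002, "ax": 0, "ay": 0, "az": 0},
  {"x": 0, "y": 0, "z": 0.002, "ax": 0, "ay": 0, "az": 0},
  {"x": 0, "y": 0, "z": 0.002, "ax": 0, "ay": 0, "az": 0},
  {"x": 0, "y": 0, "z": 0.002, "ax": 0, "ay": 0, "az": 0},
  {"x": 0, "y": 0, "z": 0.002, "ax": 0, "ay": 0, "az": 0},
])

```text
time_s: 10.35
tcp_pos: [0.4709, 0.3025, 0.1087]
orientation: [3.142, -0.0, 1.377]
ft_force: [-1.1, 0.1, 1.8]
width: 0.251
grip_force: 30.0
```

Run:
```python
from h import *
f=[]
for _ in range(6): grab_frame("top");f.append(get_state()['ft_force'])
print(np.round(f,2),get_state()['tcp_pos'],get_state()['wrist_torque'])
```

```text
[[-0.38 -0.01  2.06]
 [-1.2  -0.35  2.55]
 [-1.16 -0.26  1.19]
 [-0.75 -0.56  1.72]
 [-0.95 -0.81  1.4 ]
 [-1.7  -0.09  1.16]] [0.47090945 0.30246166 0.10867433] [-0.14513447  0.20237262 -0.00049153]
```

Request:
arm_command([
  {"x": 0, "y": 0, "z": 0.0005, "ax": 0, "ay": 0, "az": 0},
  {"x": 0, "y": 0, "z": 0.001, "ax": 0, "ay": 0, "az": 0},
  {"x": 0, "y": 0, "z": 0.001, "ax": 0, "ay": 0, "az": 0},
  {"x": 0, "y": 0, "z": 0.001, "ax": 0, "ay": 0, "az": 0},
  {"x": 0, "y": 0, "z": 0.001, "ax": 0, "ay": 0, "az": 0},
  {"x": 0, "y": 0, "z": 0.001, "ax": 0, "ay": 0, "az": 0},
  {"x": 0, "y": 0, "z": 0.001, "ax": 0, "ay": 0, "az": 0},
  {"x": 0, "y": 0, "z": 0.001, "ax": 0, "ay": 0, "az": 0},
  {"x": 0, "y": 0, "z": 0.001, "ax": 0, "ay": 0, "az": 0},
  {"x": 0, "y": 0, "z": 0.001, "ax": 0, "ay": 0, "az": 0},
])

```text
time_s: 11.48
tcp_pos: [0.4709, 0.3025, 0.1077]
orientation: [3.142, -0.0, 1.377]
ft_force: [-0.6, -0.9, 2.0]
width: 0.246
grip_force: 30.0
```

Run:
```python
from h import *
f=[]
for i in range(6): p,_=grab_frame("scene");f.append(get_state()['ft_force'])
cv2.imwrite('pics/g.png',cv2.resize(p[310:385,265:345,::-1],None,fx=8,fy=8,interpolation=cv2.INTER_CUBIC))
print(np.mean(f,0),get_state()['tcp_pos'],get_state()['orientation'])
```

```text
[-0.93636636 -0.45729035  2.25035763] [0.47089917 0.30245531 0.10765608] [ 3.14156163e+00 -9.17701409e-06  1.37735701e+00]
```

View pics/g.png

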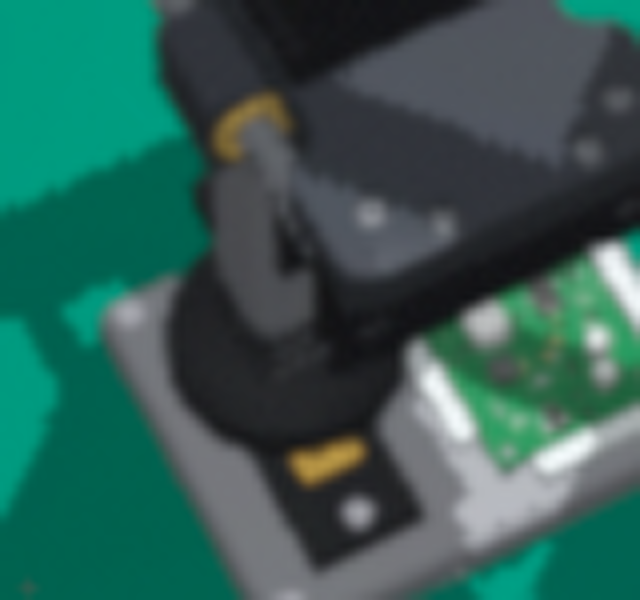

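The collar spans columns 170–405 with its bottom at about row 447, and the lower part of the square pad shows at (328,460). One last check of the centring.

Run:
```python
from h import *
from scipy.optimize import least_squares
t=np.linspace(0,2*np.pi,121)
def hull(c,z):
    P=np.array([proj("scene",[c[0]+.027*np.cos(a),c[1]+.027*np.sin(a),zz]) for zz in(z+.03,z+.042) for a in t])
    return cv2.convexHull(P.astype(np.float32))
cr=[(171,335),(178,375),(205,415),(245,440),(285,449),(330,441),(372,420),(398,388)]
pts=[(265+(a+.5)/8-.5,310+(b+.5)/8-.5) for a,b in cr]
f=lambda c:[cv2.pointPolygonTest(hull(c,.020),(float(a),float(b)),True) for a,b in pts]
r=least_squares(f,[.473,.302],diff_step=2e-3);print(r.x.round(4),r.fun.round(2))
for P in([.461,.3051,.024],[.4848,.3003,.024]):print((np.array(proj("scene",P))-[264.5,309.5])*8)
```

```text
[0.4735 0.3022] [ 0.22  0.18  0.06 -0.12 -0.29  0.03  0.04  0.39]
[320.82720578 443.34497287]
[271.16752076 358.06387882]
```

```bash
python3 -c "
from plant import *
print(finish_job())"
```

```text
the job is handed in; nothing more can be done
None
```

The job is handed in, with no verdict returned: the probe is held upright on the pads, its axis about 1 mm from the pads' midpoint by the camera fit (the collar hid the tips), foot pressed in about 4 mm at roughly 3.7 N.

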